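Slide a freshly glued box into its curing bay

TASK

The wooden box has just been glued up and the glue at its corners is still wet, so never pinch or lift it, only push it gently with the fingertips. Push it into the curing bay, down the lane between the two aluminium rails, until it is fully home and the spring catch has popped up behind it; neither the box nor the robot may touch either rail. Leave the other things on the table where they are.

Things in the scene. Friction and masses are not known exactly. Their poses are not given: they have to be found in the camera images.
- bay: curing bay, fixed: plywood board 148 mm wide (its y), 12 mm thick, 352 mm long (its x, -72 to +280). Origin on the underside, on the lane's centre line; its x axis is the way in, roughly to the robot's left. The box slides on its top (z = 12). Bare from x = -72 to +75, where the box starts; from x = 75 to 242 the rails stand on it. The box is home with its centre at x = 179 to 184.
- rail_near: aluminium angle rail on the side of the lane nearer the robot (bay y > 0): upright wall 26 mm high above the board, 3 mm thick, inner face at bay y = +53, flat foot outside to y = +71. The rails stand 106 mm apart, so the box has 8 mm free on each side. Same axes and origin as the bay, but 12 mm higher.
- rail_far: the same rail on the far side of the lane, inner face at bay y = -53, foot to y = -71. Same axes and origin as the bay, but 12 mm higher.
- catch (a joint): spring catch, a steel tongue 18 mm wide and 47 mm long in the middle of the lane floor, a ramp that rises along the way in. 0 = up (tip 9 mm above the board), about 0.19 = pressed flush (rad). The box presses it down as it slides over (about 1 N); it springs up behind the box.
- catch_tip (a point): tip (top of the high end) of the catch tongue, at bay x = 126, y = 0 when up.
- bumper (a point): centre of the face of a round rubber bumper, 26 mm across, at bay x = 236, y = 0, 24 mm above the board, on a wooden stop block (98 mm wide, 40 high, x = 244 to 270): the end of the lane, which the box's leading wall meets.
- glued_box: open-topped wooden box with finger-jointed corners: 104 mm long (its x), 90 mm wide (its y), 58 mm high, flat upright walls 8 mm thick, a divider inside, 0.25 to 0.45 kg, loose. Origin at the centre of its underside. It starts on the bare part of the board, askew and off centre, its x axis roughly along the lane. Its walls stand 32 mm higher than the rails.
- glue_bottle: white glue bottle with red nozzle, 54 mm across, 158 mm tall, standing; bystander. Origin under its centre.
- wheel_0: dark wheel lying flat, 68 mm across, 17 mm high; bystander. Origin under its centre.

How it is judged:
On the way:
1. the box is in the lane, over the catch, and presses it down (value of joint catch above 0.1 rad and x of glued_box in the frame of bay above 0.05 m), for 0.2 s.
At the end, for the whole second after the job is handed in: the box rests flat in the lane between the catch and the bumper (its centre 176 to 188 mm along the bay's x and within 8 mm of the centre line, turned by less than 0.12 rad), at rest, and the catch is up behind it (joint below 0.03) (value of joint catch below 0.03 rad and x of glued_box in the frame of bay between 0.176 and 0.188 m and y of glued_box in the frame of bay between -0.008 and 0.008 m and z of glued_box in the frame of bay below 0.015 m and angle between the x axis of glued_box and the x axis of bay, either way round below 0.12 rad and linear speed of glued_box below 0.01 m/s); the robot touches nothing.
It fails at once if the near or the far rail is touched by the box or the robot (contact force between any of rail_near, rail_far and anything else above 0.3 N).
It fails at once if the box is lifted or tipped (z of glued_box in the frame of bay above 0.022 m or angle between glued_box's own z axis and vertical above 0.12 rad).
It fails at once if the box is pinched or pushed hard (contact force between the fingers and glued_box above 35 N).
It fails at once if the glue bottle or the loose wheel is moved (distance of any of glue_bottle, wheel_0 from where it was at the start of the episode above 0.02 m).
It also fails if it takes over 67 s, if anything falls off the work surface, if the arm or the gripper's body presses on something with over 40 N, if the wrist force passes 120 N, or if a joint passes its speed limit or range.

ROBOT

A 6-joint arm with a two-finger parallel gripper is mounted at the origin on a cart in front of the work surface, level with it; the furniture and walls round the work are solid. World frame = base frame: x ahead of the robot, y to its left, z up, the work surface at z = 0. Lengths are in m, angles in rad, forces in N, time in s.
With the tool pointing down it reaches from about 0.35 to 0.975 m from the base axis. Payload 4.9 kg.
Tool frame: the origin (TCP) lies on the mounting face of the last link; the fingertips stand 173 mm ahead of it and the grasp point (between the pads) lies 155 mm ahead of it; z points along the fingers, y is the direction in which the jaws open and shut (so a half turn about z gives the same grasp; the last joint's range is limited). The gripper opens to 85 mm and grips with 20 to 120 N. Pads are 22 mm wide; open, the fingers measure 114 mm over their backs; the gripper's body (76 mm by 85 mm) begins 54 mm behind the grasp point. The pads swing forward as they close: fully open they stand 13 mm farther back than shut.
Start: joints at [1.044, 0.053, 1.613, -0, 1.476, -0.119], TCP at [0.248, 0.574, 0.405] pointing down, gripper open.
Joint ranges: [-3.01, 3.01], [-1.01, 2.22], [0.06, 2.58], [-1.02, 4.17], [0.09, 2.62], [-3.14, 3.14]. Speed limits (rad/s): [2.57, 2.57, 3.14, 3.14, 3.14, 3.14].

INTERFACE

Orientations are given as a rotation vector (axis times angle).
In Python, from station import ctrl gives the robot as it stands. The module is installed in compiled form; this text tells all that it offers.
- The arm moves only by the tool jog_arm, never from a script. Its argument "steps" is a list of rows, each a list of 2 entries, a list of its own where there are three numbers: the shift along the tool's x, y, z in cm, then the turn, a rotation vector about the tool's x, y, z in degrees. In form: [[[tx, ty, tz], [rx, ry, rz]], ...]. A call has 1 to 8 rows; each row shifts and turns the pose as measured when the row begins, along the tool's axes as they then stand; what a row does not reach is not made up. A row lasts 1/10 s, in which the tool goes at most 50 mm and 8.59 degrees, less where a joint would pass 70% of its speed; a pose out of reach is approached as far as the arm can. A call is refused whole if a number of a shift passes 5 or a number of a turn 8.59, either way. A call with a gripper value outside its range is refused whole. "fingers" is the gripper command: -1 is shut, 1 is fully open, values between are in proportion, set as the call begins (left out, the last holds). The fingers move at their own pace and stop on an object; "grip_force" is the grip in N (left out, the last holds). Time passes only in rows, so rows that do not move let the fingers close. It gives the time, the measured TCP pose, the force and the opening at its end, in the units of the state.
- ctrl.get_obs(): the state, without advancing time (a new reading comes with each control period).
- ctrl.get_image(name): name is "scene" or "side" or "wrist"; returns the picture (384x512x3 uint8, red, green, blue); there is no depth.
- ctrl.camera_info(name): a dict with "K" (3x3 intrinsics, pixels), "dist_coeffs" ([k1, k2, p1, p2, k3] as OpenCV has them; the pictures are not rectified), "camera_from_world" (4x4, takes a point from world to camera coordinates). Camera axes: x right, y up, looking along -z (the intrinsics and any distortion apply to the point x, -y, -z); pixel columns grow to the right and rows downward; lengths in m; the calibration is good to about 2 mm. A picture is of the moment at which its call begins: read the wrist's pose just before it. camera_info takes no time and is no camera call; for the wrist camera it gives the pose at the moment of the call.
- ctrl.finish_job(): hands the job in, once; it reports no verdict.
The state is a dict: "t": time; "q": joint angles; "dq": joint speeds; "effort": joint torques, N m; "tool_pos": TCP position; "tool_rot": TCP orientation; "contact_force": force on the tool from outside, world axes, zero at the start; "wrist_torque": the same for the moment, N m; "opening": finger opening in m.
Only numpy, scipy, OpenCV 4.12 (cv2) and the standard library are available. Lean on these libraries where they do the work, as an engineer would, in place of code of your own. Each camera call takes 0.05 s, during which the arm holds its last target.

## Working session

There is one attempt and no reset: what is moved stays moved. The work goes in short steps, Python scripts to look and compute and a tool call to move; the robot and the scene stay as the last step left them, time stands still between calls to the robot, and variables do not carry over. Pictures are saved under pics/ and viewed, and the job is handed in when it is done.

Besides the shell and the picture viewer there is one more tool, called in YAML: its name, and indented under it one key for each argument. jog_arm: Moves the arm, as the interface text tells. Its arguments: {"type":"object","properties":{"steps":{"type":"array","items":{"type":"array"}},"fingers":{"type":"number"},"grip_force":{"type":"number"}},"required":["steps"]}

```bash
mkdir -p pics
cat > h.py <<'E'
import numpy as np, cv2
from station import ctrl
def save(n,f):
    ci=ctrl.camera_info(n); im=ctrl.get_image(n); cv2.imwrite('pics/'+f,cv2.cvtColor(im,cv2.COLOR_RGB2BGR)); return ci,im
def proj(n,P,ci=None):
    ci=ci or ctrl.camera_info(n); T=np.array(ci['camera_from_world']); P=np.atleast_2d(P)
    c=P@T[:3,:3].T+T[:3,3]; c=c*[1,-1,-1]
    return cv2.projectPoints(c.reshape(-1,1,3),np.zeros(3),np.zeros(3),np.array(ci['K']),np.array(ci['dist_coeffs'],float))[0].reshape(-1,2)
def unproj(n,uv,z,ci=None):
    ci=ci or ctrl.camera_info(n); T=np.array(ci['camera_from_world'])
    u=cv2.undistortPoints(np.array(uv,float).reshape(-1,1,2),np.array(ci['K']),np.array(ci['dist_coeffs'],float)).reshape(-1,2)
    d=np.c_[u[:,0],-u[:,1],-np.ones(len(u))]@T[:3,:3]; o=-T[:3,:3].T@T[:3,3]
    z=np.broadcast_to(z,len(u))
    return o+d*((z-o[2])/d[:,2])[:,None]
E
python3 - <<'E'
from h import *
for n in ['scene','side','wrist']:
    ci,_=save(n,n+'0.png'); print(n,np.round(-np.array(ci['camera_from_world'])[:3,:3].T@np.array(ci['camera_from_world'])[:3,3],3))
o=ctrl.get_obs(); print(o['t'],o['tool_pos'],o['tool_rot'],o['opening'])
E
```

```text
scene [0.071 0.51  0.452]
side [ 0.296 -0.601  0.608]
wrist [0.186 0.601 0.372]
0.15 [0.24776228 0.57357229 0.4037119 ] [-6.36007896e-01 -3.07601750e+00  2.43896926e-03] 0.0853823595803759
```

View pics/scene0.png

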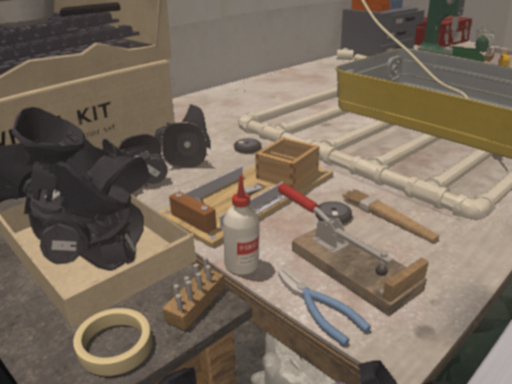

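View pics/side0.png

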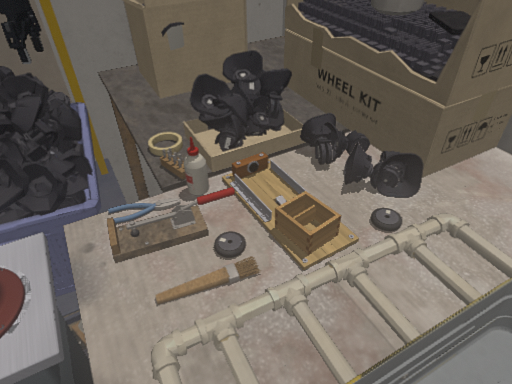

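View pics/wrist0.png

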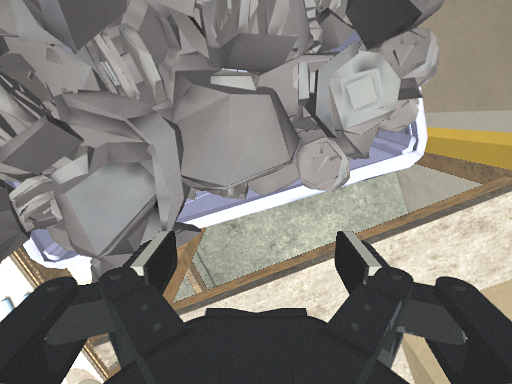

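The side view shows the bay at about (225-355, 165-260), the box at (307,222), the bottle at (195,170) and dark wheels at (230,245) and (386,218). I'll enlarge it to pick corners.

Run:
```python
import cv2
a=cv2.imread('pics/side0.png')[140:275,210:370]; cv2.imwrite('pics/side0c.png',cv2.resize(a,None,fx=5,fy=4.44*5/4.44*0.88,interpolation=cv2.INTER_CUBIC) if 0 else cv2.resize(a,(800,600*135*5//(675*1)) if 0 else (640,540),interpolation=cv2.INTER_CUBIC))
a=cv2.imread('pics/scene0.png')[130:250,150:345]; cv2.imwrite('pics/scene0c.png',cv2.resize(a,(780,480),interpolation=cv2.INTER_CUBIC))
```

```text
(no output)
```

View pics/side0c.png

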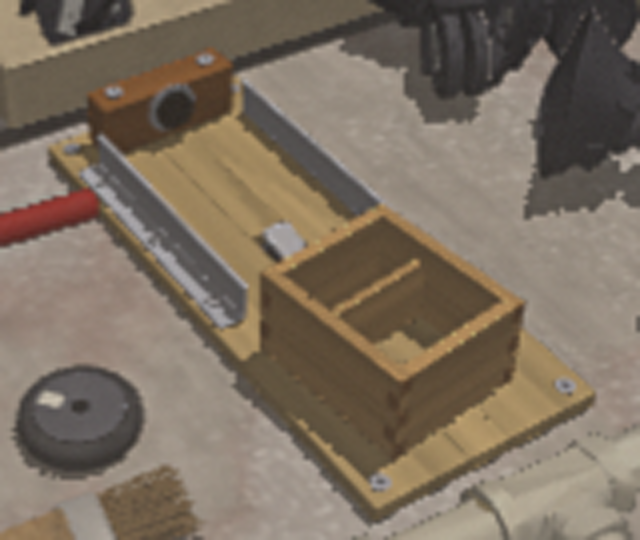

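View pics/scene0c.png

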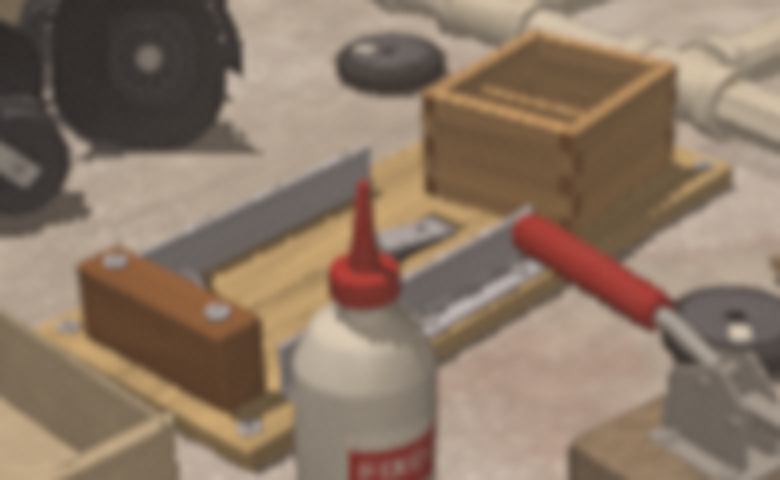

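```bash
cat > fit0.py <<'E'
from h import *
from scipy.optimize import least_squares
S=lambda x,y:(210+x/4-.375,140+y/4-.375); C=lambda x,y:(150+x/4-.375,130+y/4-.375)
bay=[('side',(-72,74,12),S(372,503)),('side',(-72,-74,12),S(594,390)),('side',(280,74,12),S(50,150)),
('side',(75,54,38),S(244,288)),('side',(242,54,38),S(100,137)),('side',(75,-53,38),S(378,203)),('side',(242,-53,38),S(243,82)),
('scene',(-72,74,12),C(733,170)),('scene',(280,74,12),C(258,460)),('scene',(280,-74,12),C(38,325)),
('scene',(270,-49,52),C(80,266)),('scene',(244,49,52),C(262,320)),('scene',(75,-54,38),C(368,150)),('scene',(75,55,38),C(530,207))]
box=[('side',(52,45,70),S(262,272)),('side',(52,-45,70),S(380,208)),('side',(-52,-45,70),S(523,303)),('side',(-52,45,70),S(400,380)),
('scene',(52,-45,70),C(425,97)),('scene',(52,45,70),C(575,130)),('scene',(-52,45,70),C(677,68)),('scene',(-52,-45,70),C(537,33))]
CI={n:ctrl.camera_info(n) for n in('side','scene')}
def place(p,P):
    c,s=np.cos(p[2]),np.sin(p[2]); P=np.array(P)/1000
    return np.array([p[0]+c*P[0]-s*P[1],p[1]+s*P[0]+c*P[1],P[2]])
def fit(L,x0):
    f=lambda p:np.concatenate([proj(n,place(p,P),CI[n])[0]-uv for n,P,uv in L])
    r=least_squares(f,x0,loss='soft_l1'); return r.x,f(r.x).reshape(-1,2)
def rel(b,x):
    c,s=np.cos(b[2]),np.sin(b[2]);d=x[:2]-b[:2]
    return np.array([c*d[0]+s*d[1],-s*d[0]+c*d[1]])
E
python3 - <<'E'
from fit0 import *
b,r=fit(bay,[.55,.1,1.6]); print(b);print(np.round(r,1))
x,r=fit(box,[.55,.1,1.6]); print(x);print(np.round(r,1))
print(rel(b,x),x[2]-b[2])
for n in('side','scene'):
  bb,_=fit([q for q in bay if q[0]==n],b); xx,_=fit([q for q in box if q[0]==n],x); print(n,bb,xx,rel(bb,xx),xx[2]-bb[2])
print(unproj('side',[(230,250),(195,193),(386,224)],0.0),unproj('scene',[(241,268),(333,212),(247,148)],[0.0,.01,.01]))
E
```

```text
[ 0.66686706 -0.14197756  1.63327308]
[[ 0.6  1.3]
 [ 0.5 -0. ]
 [-1.5 -1.1]
 [ 0.1 -0.8]
 [-0.7 -1. ]
 [ 4.7  3.6]
 [-1.  -0.6]
 [ 0.7 -0.6]
 [-1.7 -0.9]
 [-1.3  2. ]
 [-1.5  0.2]
 [ 1.3 -0.4]
 [ 0.7 -0.8]
 [ 1.   0.9]]
[ 0.65663926 -0.13828698  1.75119381]
[[-0.6 -0.1]
 [ 0.4 -1.4]
 [ 0.3 -0.4]
 [-0.2  0.6]
 [-0.3 -0.5]
 [ 0.3  1.8]
 [ 0.9 -0.5]
 [-0.4 -0.8]]
[0.00432197 0.00997741] 0.11792072994623437
side [ 0.66662743 -0.14170071  1.62724091] [ 0.65629971 -0.13874222  1.75417377] [0.00353641 0.01014437] 0.12693286258885617
scene [ 0.6683514  -0.14236946  1.6425114 ] [ 0.65633383 -0.13768762  1.7478475 ] [0.0055309  0.01165121] 0.10533609710874114
[[ 0.49266103 -0.09861096  0.        ]
 [ 0.49604923  0.11505929  0.        ]
 [ 0.83425794 -0.19966185  0.        ]] [[ 0.50647068  0.13265606  0.        ]
 [ 0.49802535 -0.08794367  0.01      ]
 [ 0.82648642 -0.17897021  0.01      ]]
```

```bash
cat >> h.py <<'E'
from scipy.spatial.transform import Rotation as R
BAY=np.array([0.66686706,-0.14197756,1.63327308])
def bayf(p,b=None):
    b=BAY if b is None else b
    c,s=np.cos(b[2]),np.sin(b[2]);d=np.array(p[:2])-b[:2]
    return np.array([c*d[0]+s*d[1],-s*d[0]+c*d[1]])
def toworld(p,b=None):
    b=BAY if b is None else b
    c,s=np.cos(b[2]),np.sin(b[2]); return b[:2]+np.array([c*p[0]-s*p[1],s*p[0]+c*p[1]])
def plan(bx,by,z,toolx_ang,roll=True):
    """target TCP in bay frame (m), world z; tool x axis angle (rad, in bay frame). prints shift cm in tool axes, turn deg"""
    o=ctrl.get_obs(); M=R.from_rotvec(o['tool_rot']).as_matrix()
    a=toolx_ang+BAY[2]; X=np.array([np.cos(a),np.sin(a),0]); Z=np.array([0,0,-1.]); T=np.c_[X,np.cross(Z,X),Z]
    w=toworld((bx,by)); d=np.array([w[0],w[1],z])-o['tool_pos']
    print('t',round(o['t'],2),'F',np.round(o['contact_force'],1),'op',round(o['opening'],4),'tcp bay',np.round(bayf(o['tool_pos'])*1000,1),'z',round(o['tool_pos'][2]*1000,1))
    print('shift cm (current tool axes)',np.round(M.T@d*100,2),'(final axes)',np.round(T.T@d*100,2),'turn deg',np.round(np.degrees(R.from_matrix(M.T@T).as_rotvec()),2))
E
python3 - <<'E'
from h import *
o=ctrl.get_obs(); M=R.from_rotvec(o['tool_rot']).as_matrix(); print(np.round(M,3))
ci=ctrl.camera_info('wrist');T=np.array(ci['camera_from_world']);c=-T[:3,:3].T@T[:3,3]
print('cam in tool',M.T@(c-o['tool_pos']),'cam look in tool',M.T@(-T[2,:3]),'cam up in tool',M.T@T[1,:3]); print(o['q'],ci['K'])
for a in (0,np.pi/2,np.pi,-np.pi/2): plan(-.05,0,.4,a)
# handle triangulation
A=[];B=[]
for n,uv in (('side',(235,192)),('scene',(281,187))):
    p=unproj(n,[uv],0.)[0]; T=np.array(ctrl.camera_info(n)['camera_from_world']); q=-T[:3,:3].T@T[:3,3]; d=(p-q)/np.linalg.norm(p-q); P=np.eye(3)-np.outer(d,d); A.append(P);B.append(P@q)
print('handle',np.linalg.solve(sum(A),sum(B)), bayf(np.linalg.solve(sum(A),sum(B))))
E
```

```text
[[-0.918  0.397 -0.001]
 [ 0.397  0.918 -0.001]
 [ 0.    -0.002 -1.   ]]
cam in tool [0.06753294 0.00080165 0.03173522] cam look in tool [-2.66594219e-01 -6.34559901e-05  9.63808860e-01] cam up in tool [ 9.63808792e-01 -3.97721378e-04  2.66594174e-01]
[ 1.04400430e+00  5.32574208e-02  1.61398015e+00 -8.48747212e-06
  1.47598984e+00 -1.19010595e-01] [[265.77141773   0.         255.58846697]
 [  0.         265.77141773 189.58928285]
 [  0.           0.           1.        ]]
t 0.15 F [-0.9 -0.8  0.4] op 0.0854 tcp bay [740.3 373.6] z 403.7
shift cm (current tool axes) [-69.12 -53.52   0.45] (final axes) [-79.03  37.36   0.37] turn deg [-9.000e-02  4.000e-02  6.306e+01]
t 0.15 F [-0.9 -0.8  0.4] op 0.0854 tcp bay [740.3 373.6] z 403.7
shift cm (current tool axes) [-69.12 -53.52   0.45] (final axes) [-37.36 -79.03   0.37] turn deg [ -0.09  -0.03 -26.94]
t 0.15 F [-0.9 -0.8  0.4] op 0.0854 tcp bay [740.3 373.6] z 403.7
shift cm (current tool axes) [-69.12 -53.52   0.45] (final axes) [ 79.03 -37.36   0.37] turn deg [-5.0000e-02 -1.0000e-01 -1.1694e+02]
t 0.15 F [-0.9 -0.8  0.4] op 0.0854 tcp bay [740.3 373.6] z 403.7
shift cm (current tool axes) [-69.12 -53.52   0.45] (final axes) [37.36 79.03  0.37] turn deg [-4.0000e-02  1.2000e-01  1.5306e+02]
handle [ 0.5530499  -0.00799537  0.07112032] [0.14082709 0.10522977]
```

Run:
```python
from h import *
print(np.round(unproj('side',[(185,155),(220,175),(300,130),(240,145)],0.0),3)); print(np.round(unproj('scene',[(70,318),(195,240),(10,225)],0.0),3))
# column heights: at tray, project x,y with heights
for z in (0,.1,.2,.25,.3): print(z,np.round(proj('side',[[.5,.35,z],[.7,.3,z],[.6,.3,z]])).tolist(),np.round(proj('scene',[[.5,.35,z],[.7,.3,z],[.6,.3,z]])).tolist())
```

```text
[[0.533 0.288 0.   ]
 [0.582 0.152 0.   ]
 [0.895 0.241 0.   ]
 [0.693 0.258 0.   ]]
[[0.59  0.381 0.   ]
 [0.619 0.137 0.   ]
 [0.907 0.361 0.   ]]
0 [[167.0, 148.0], [236.0, 138.0], [205.0, 147.0]] [[121.0, 343.0], [87.0, 260.0], [117.0, 289.0]]
0.1 [[161.0, 117.0], [234.0, 108.0], [202.0, 116.0]] [[107.0, 283.0], [74.0, 207.0], [104.0, 233.0]]
0.2 [[154.0, 83.0], [232.0, 74.0], [197.0, 82.0]] [[90.0, 211.0], [60.0, 148.0], [91.0, 169.0]]
0.25 [[151.0, 64.0], [231.0, 56.0], [195.0, 63.0]] [[82.0, 170.0], [53.0, 115.0], [84.0, 132.0]]
0.3 [[147.0, 44.0], [230.0, 36.0], [193.0, 43.0]] [[72.0, 124.0], [46.0, 80.0], [77.0, 93.0]]
```

jog_arm:
  steps:
    - [[-3.1,-3.7,-0.5],[0,0,0]]
    - [[-3.1,-3.7,-0.5],[0,0,0]]
    - [[-3.1,-3.7,-0.5],[0,0,0]]
    - [[-3.1,-3.7,-0.5],[0,0,0]]
    - [[-3.1,-3.7,0],[0,0,0]]
    - [[-3.1,-3.7,0],[0,0,0]]
    - [[-3.1,-3.7,0],[0,0,0]]
    - [[-3.1,-3.7,0],[0,0,0]]

```text
t: 0.95
tool_pos: [0.3595, 0.1955, 0.4205]
tool_rot: [-0.617, -3.079, 0.012]
contact_force: [1.0, -0.0, -0.2]
opening: 0.0852
```

jog_arm:
  steps:
    - [[-3.1,-3.7,0],[0,0,0]]
    - [[-3.1,-3.7,0],[0,0,0]]
    - [[-3.1,-3.7,0],[0,0,0]]
    - [[-3.1,-3.7,0],[0,0,0]]
    - [[0,0,0],[0,0,-8.5]]
    - [[0,0,0],[0,0,-8.5]]
    - [[0,0,0],[0,0,-8.5]]

```text
t: 1.65
tool_pos: [0.4168, -0.0038, 0.4204]
tool_rot: [0.081, -3.139, 0.012]
contact_force: [0.3, -0.2, -0.6]
opening: 0.0852
```

Run:
```python
from h import *
plan(.06,.05,.42,np.pi/2); print(ctrl.get_obs()['tool_pos'])
```

```text
t 1.65 F [ 0.3 -0.2 -0.6] op 0.0852 tcp bay [153.5 240.9] z 420.4
shift cm (current tool axes) [-19.2   -9.14   0.07] (final axes) [-19.09  -9.35   0.04] turn deg [-0.43 -0.12 -0.63]
[ 0.41681034 -0.00380543  0.4204182 ]
```

jog_arm:
  steps:
    - [[-3.9,-1.9,0],[-0.4,0,-0.6]]
    - [[-3.9,-1.9,0],[0,0,0]]
    - [[-3.9,-1.9,0],[0,0,0]]
    - [[-3.9,-1.9,0],[0,0,0]]
    - [[-3.6,-1.8,0],[0,0,0]]
    - [[0,0,0],[0,0,0]]
    - [[0,0,0],[0,0,0]]

```text
t: 2.35
tool_pos: [0.62, -0.0896, 0.4149]
tool_rot: [0.101, -3.133, -0.002]
contact_force: [-0.8, -0.0, -0.7]
opening: 0.0856
```

Run:
```python
from h import *
ci,_=save('wrist','wrist1.png'); import pickle; pickle.dump(ci,open('w1.pkl','wb'))
plan(.06,.05,.42,np.pi/2)
a=cv2.imread('pics/wrist1.png'); cv2.imwrite('pics/wrist1b.png',cv2.resize(a,(800,600),interpolation=cv2.INTER_CUBIC))
```

```text
t 2.4 F [-0.7  0.4 -0.1] op 0.0853 tcp bay [55.4 43.9] z 414.7
shift cm (current tool axes) [ 0.61  0.46 -0.52] (final axes) [ 0.61  0.46 -0.53] turn deg [ 0.09 -0.37  0.1 ]
```

View pics/wrist1b.png

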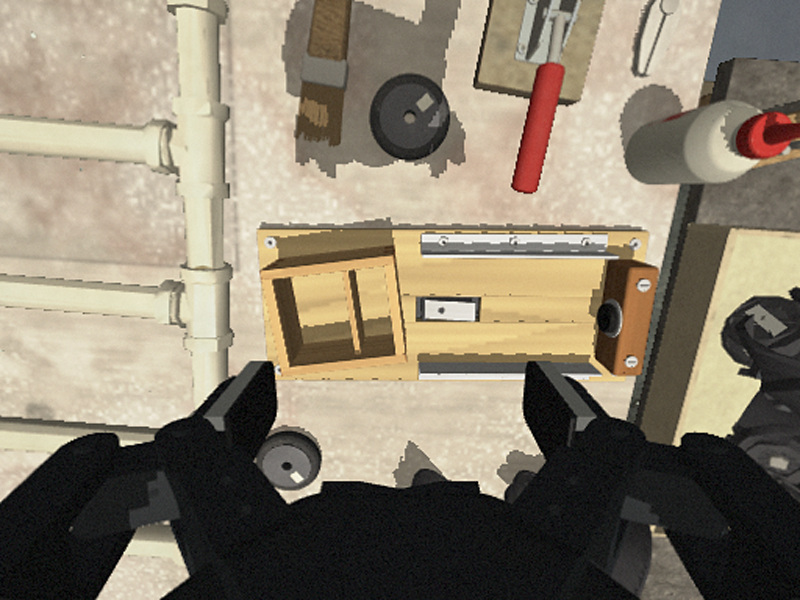

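The overhead picture shows the bay (258-650, 229-380), the box askew at (335,310), the catch at (448,309), a wheel at (410,115) and another at (288,460). I'll zoom in for a precise fit.

Run:
```python
import cv2
a=cv2.imread('pics/wrist1.png')
cv2.imwrite('pics/wrist1c.png',cv2.resize(a[140:248,160:290],(780,648)[:2] if 0 else (650,540),interpolation=cv2.INTER_CUBIC))
cv2.imwrite('pics/wrist1d.png',cv2.resize(a[140:248,260:425],(792,518),interpolation=cv2.INTER_CUBIC))
```

```text
(no output)
```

View pics/wrist1c.png

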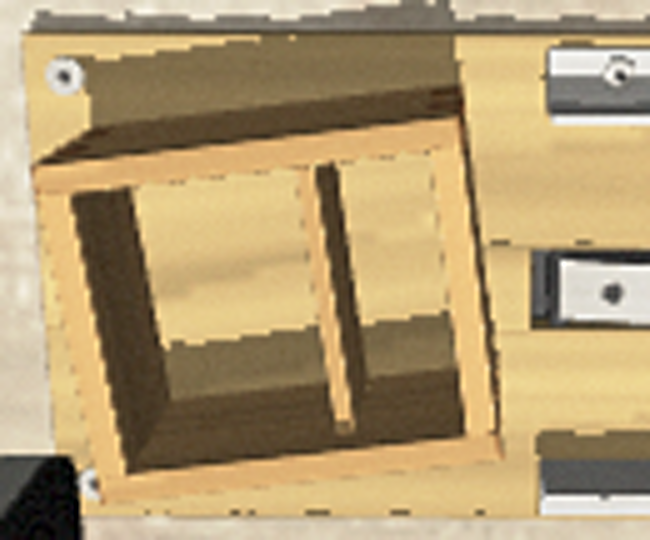

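View pics/wrist1d.png

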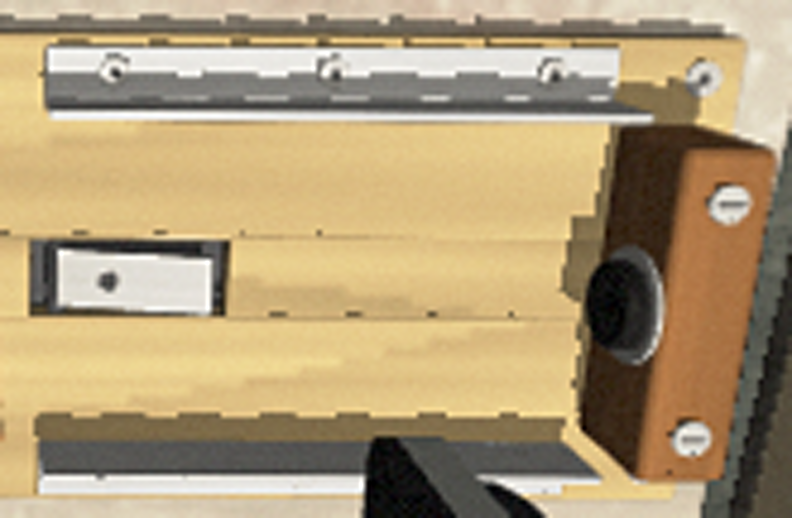

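```bash
cat > fit1.py <<'E'
from fit0 import *
import pickle
CI['wrist']=pickle.load(open('w1.pkl','rb'))
c=lambda x,y:(160+x/5-.4,140+y/5-.4); d=lambda x,y:(260+x/4.8-.4,140+y/4.8-.4)
W=[('wrist',(-72,74,12),c(22,34)),('wrist',(280,74,12),d(746,38)),('wrist',(75,53,38),d(48,120)),('wrist',(242,53,38),d(655,122)),
('wrist',(75,71,14),d(46,48)),('wrist',(75,-53,38),d(40,476)),('wrist',(242,-53,38),d(602,482)),('wrist',(126,0,21),d(211,287)),
('wrist',(244,49,52),d(685,150)),('wrist',(270,49,52),d(778,150)),('wrist',(244,-49,52),d(640,478)),('wrist',(270,-49,52),d(722,478))]
X=[('wrist',(-52,45,70),c(32,170)),('wrist',(52,45,70),c(460,115)),('wrist',(52,-45,70),c(502,452)),('wrist',(-52,-45,70),c(103,502))]
if __name__=='__main__':
    b,r=fit(W,[.667,-.142,1.633]);print(b);print(np.round(r,1))
    x,r=fit(X,[.65,-.14,1.75]);print(x);print(np.round(r,1));print(rel(b,x),x[2]-b[2])
    bay=[q for q in bay if not(q[0]=='side' and q[1]==(75,-53,38))]
    b2,_=fit(bay+W,b);x2,_=fit(box+X,x);print(b2,x2,rel(b2,x2),x2[2]-b2[2])
    b3,_=fit(bay,b);print(b3)
E
python3 fit1.py
```

```text
[ 0.66831927 -0.14250196  1.63115587]
[[-1.5 -0.1]
 [ 0.6 -0.2]
 [-0.4  0.2]
 [-0.2  0.3]
 [-0.7 -0.6]
 [-0.   0.1]
 [ 0.3 -0.9]
 [ 0.1  0.3]
 [ 0.3 -0.5]
 [ 1.3 -0.4]
 [-0.9  1.8]
 [ 0.9  1.8]]
[ 0.65739584 -0.13686837  1.75817786]
[[-0.4 -1. ]
 [-0.1 -0.6]
 [ 0.4  1.5]
 [ 0.1  0.7]]
[0.00628227 0.0105637 ] 0.1270219906346266
[ 0.66799989 -0.14253837  1.63076473] [ 0.65701538 -0.13722852  1.75669693] [0.00595863 0.01064654] 0.12593220238749514
[ 0.66695534 -0.14253645  1.63194647]
```

```bash
sed -i 's/^BAY=.*/BAY=np.array([0.6678,-0.1425,1.6312])/' h.py
python3 - <<'E'
from h import *
plan(.006,.1,.25,np.pi/2)
E
```

```text
t 2.4 F [-0.7  0.4 -0.1] op 0.0853 tcp bay [55.9 44.9] z 414.7
shift cm (current tool axes) [ 5.42 -4.99 16.5 ] (final axes) [ 5.51 -4.99 16.47] turn deg [ 0.09 -0.37  0.22]
```

jog_arm:
  steps:
    - [[2.8,-2.5,0],[0,-0.3,0.2]]
    - [[2.7,-2.5,0],[0,0,0]]
    - [[0,0,4.5],[0,0,0]]
    - [[0,0,4.5],[0,0,0]]
    - [[0,0,4.5],[0,0,0]]
    - [[0,0,3],[0,0,0]]
    - [[0,0,0],[0,0,0]]
    - [[0,0,0],[0,0,0]]
  fingers: 0
  grip_force: 20

```text
t: 3.2
tool_pos: [0.5602, -0.1398, 0.2533]
tool_rot: [-0.101, 3.129, -0.006]
contact_force: [0.3, -0.1, 0.6]
opening: 0.0427
```

Run:
```python
from h import *
plan(.006,.1,.202,np.pi/2)
```

```text
t 3.2 F [ 0.3 -0.1  0.6] op 0.0427 tcp bay [  9.2 107.2] z 253.3
shift cm (current tool axes) [-0.66 -0.3   5.14] (final axes) [-0.72 -0.32  5.13] turn deg [-0.22  0.62  0.24]
```

jog_arm:
  steps:
    - [[-0.6,-0.3,0],[-0.2,0.6,0.2]]
    - [[0,0,2.5],[0,0,0]]
    - [[0,0,2.5],[0,0,0]]
    - [[0,0,0],[0,0,0]]
    - [[0,0,0],[0,0,0]]

```text
t: 3.7
tool_pos: [0.5727, -0.1441, 0.2169]
tool_rot: [-0.096, 3.12, -0.014]
contact_force: [0.9, -1.1, 0.5]
opening: 0.0428
```

Run:
```python
from h import *
plan(.006,.08,.202,np.pi/2)
for n in ('wrist','side'): save(n,n+'2.png')
a=cv2.imread('pics/wrist2.png');b=cv2.imread('pics/side2.png')[130:280,200:400]
cv2.imwrite('pics/m2.png',np.hstack([cv2.resize(a,(400,300)),cv2.resize(b,(400,300),interpolation=cv2.INTER_CUBIC)]))
```

```text
t 3.7 F [ 0.9 -1.1  0.5] op 0.0428 tcp bay [ 4.2 95. ] z 216.9
shift cm (current tool axes) [-1.47  0.2   1.52] (final axes) [-1.5   0.18  1.49] turn deg [-0.55  1.13  0.07]
```

View pics/m2.png

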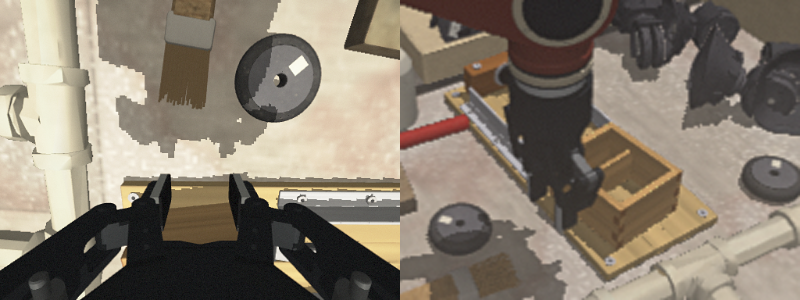

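The fingers stand beside the near wall, with tips at wrist picture (158,180) and (240,180). Nothing is touched yet. I'll lower and square up.

jog_arm:
  steps:
    - [[0,0.2,1.4],[-0.5,1.1,0]]
    - [[0,0,0],[0,0,0]]
    - [[-1.0,0,0],[0,0,0]]
    - [[0,0,0],[0,0,0]]

```text
t: 4.2
tool_pos: [0.5846, -0.1417, 0.2052]
tool_rot: [-0.096, 3.136, -0.003]
contact_force: [0.5, -0.2, -0.6]
opening: 0.0428
```

Run:
```python
from h import *
plan(.006,.07,.202,np.pi/2)
```

```text
t 4.2 F [ 0.5 -0.2 -0.6] op 0.0428 tcp bay [ 5.8 83. ] z 205.2
shift cm (current tool axes) [-1.3   0.02  0.32] (final axes) [-1.3   0.02  0.32] turn deg [-0.13  0.21  0.06]
```

jog_arm:
  steps:
    - [[-0.4,0,0.1],[-0.1,0.2,0]]
    - [[-0.4,0,0.1],[0,0,0]]
    - [[-0.4,0,0],[0,0,0]]
    - [[-0.4,0,0],[0,0,0]]
    - [[0,0,0],[0,0,0]]

```text
t: 4.7
tool_pos: [0.6022, -0.1405, 0.203]
tool_rot: [0.097, -3.138, -0.0]
contact_force: [-0.2, -0.2, 0.5]
opening: 0.0426
```

Run:
```python
from h import *
plan(.006,.056,.202,np.pi/2)
```

```text
t 4.7 F [-0.2 -0.2  0.5] op 0.0426 tcp bay [ 5.9 65.4] z 203.0
shift cm (current tool axes) [-0.94  0.    0.09] (final axes) [-0.94  0.01  0.1 ] turn deg [ 0.01 -0.1   0.09]
```

jog_arm:
  steps:
    - [[-0.25,0,0],[0,0,0]]
    - [[-0.25,0,0],[0,0,0]]
    - [[0,0,0],[0,0,0]]

```text
t: 5.0
tool_pos: [0.6071, -0.14, 0.2027]
tool_rot: [0.098, -3.136, -0.001]
contact_force: [-1.3, -0.0, 1.2]
opening: 0.0424
```

Run:
```python
from h import *
plan(.006,.056,.202,np.pi/2)
for n in ('wrist','side','scene'): save(n,n+'3.png')
a=cv2.imread('pics/wrist3.png');b=cv2.imread('pics/side3.png')[165:275,240:365]
cv2.imwrite('pics/m3.png',cv2.resize(b,(625,550),interpolation=cv2.INTER_CUBIC))
b=cv2.imread('pics/scene3.png')[130:250,150:345]
cv2.imwrite('pics/m3s.png',cv2.resize(b,(780,480),interpolation=cv2.INTER_CUBIC))
```

```text
t 5.0 F [-1.3 -0.   1.2] op 0.0424 tcp bay [ 6.2 60.4] z 202.7
shift cm (current tool axes) [-0.44 -0.02  0.07] (final axes) [-0.44 -0.02  0.07] turn deg [ 0.06 -0.24  0.12]
```

View pics/m3.png

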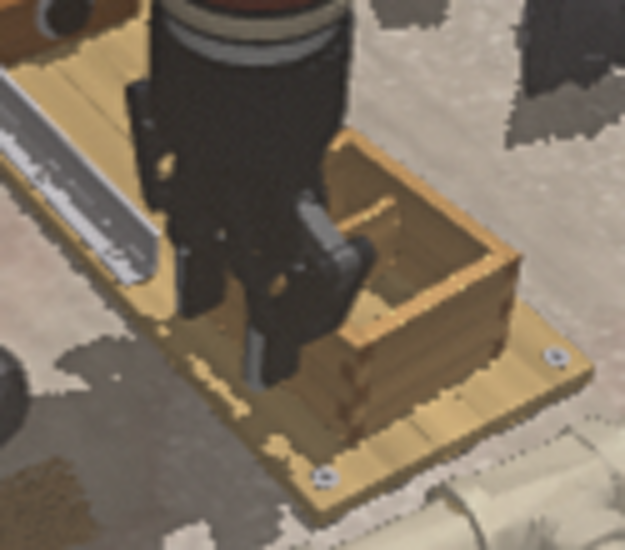

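View pics/m3s.png

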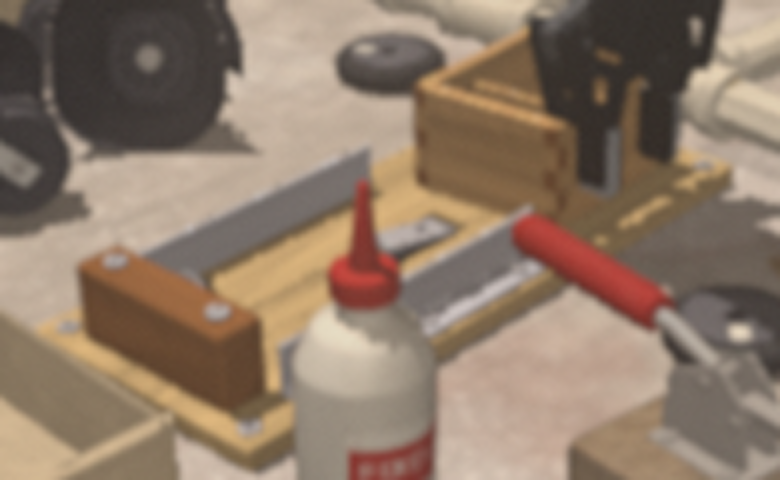

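View pics/wrist3.png

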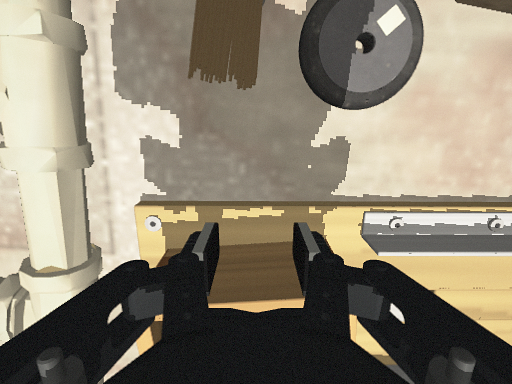

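The box is turning square against the two fingertips, and the force is about 1 N. I'll push the last few mm, then back off and look.

jog_arm:
  steps:
    - [[-0.2,0,0],[0,0,0]]
    - [[-0.2,0,0],[0,0,0]]
    - [[0,0,0],[0,0,0]]

```text
t: 5.45
tool_pos: [0.6108, -0.1397, 0.2027]
tool_rot: [0.098, -3.135, -0.002]
contact_force: [-0.8, 0.5, 1.1]
opening: 0.0428
```

Run:
```python
from h import *
plan(.006,.1,.202,np.pi/2)
```

```text
t 5.45 F [-0.8  0.5  1.1] op 0.0428 tcp bay [ 6.2 56.7] z 202.7
shift cm (current tool axes) [ 4.33 -0.01  0.1 ] (final axes) [ 4.33 -0.02  0.07] turn deg [ 0.08 -0.31  0.11]
```

jog_arm:
  steps:
    - [[0.5,0,0],[0,0,0]]
    - [[2.0,0,0],[0,0,0]]
    - [[2.5,0,0],[0,0,0]]
    - [[0,0,0],[0,0,0]]
    - [[0,0,-4.5],[0,0,0]]
    - [[0,0,-4.5],[0,0,0]]
    - [[-2.5,0,-4.5],[0,0,0]]
    - [[-3.0,2,-4.5],[0,0,0]]

```text
t: 6.25
tool_pos: [0.6073, -0.1233, 0.3719]
tool_rot: [0.089, -3.126, -0.008]
contact_force: [0.9, -0.9, 1.0]
opening: 0.0428
```

jog_arm:
  steps:
    - [[0,2,-2],[0,0,0]]
    - [[0,0,0],[0,0,0]]
    - [[0,0,0],[0,0,0]]

```text
t: 6.55
tool_pos: [0.6107, -0.1021, 0.4025]
tool_rot: [-0.093, 3.136, -0.001]
contact_force: [-0.0, -0.0, -0.5]
opening: 0.0428
```

Run:
```python
from h import *
plan(-.1,.0,.3,0)
ci,_=save('wrist','wrist4.png'); import pickle; pickle.dump(ci,open('w4.pkl','wb'))
a=cv2.imread('pics/wrist4.png'); cv2.imwrite('pics/wrist4b.png',cv2.resize(a,(800,600),interpolation=cv2.INTER_CUBIC))
```

```text
t 6.55 F [-0.  -0.  -0.5] op 0.0428 tcp bay [43.8 54.5] z 402.5
shift cm (current tool axes) [ -5.43 -14.37  10.28] (final axes) [-14.38   5.45  10.25] turn deg [ 0.17  0.21 89.92]
```

View pics/wrist4b.png

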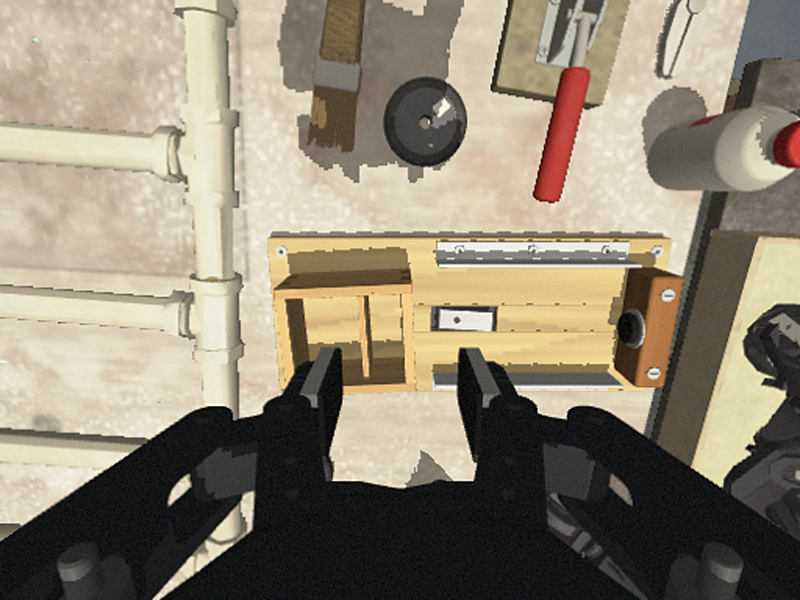

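The box now looks square to the lane, with its top outline from (275,290) to (412,388). I'll zoom to measure.

Run:
```python
import cv2
a=cv2.imread('pics/wrist4.png')
cv2.imwrite('pics/wrist4c.png',cv2.resize(a[145:255,165:325],(800,550),interpolation=cv2.INTER_CUBIC))
```

```text
(no output)
```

View pics/wrist4c.png

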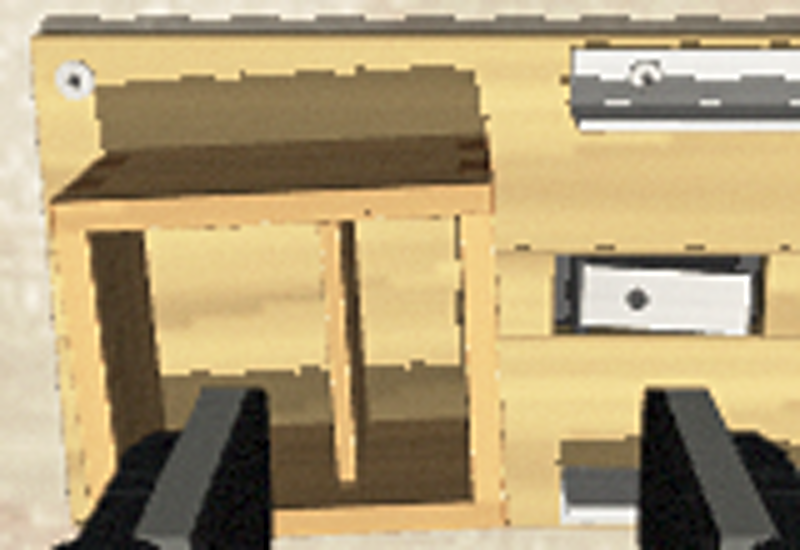

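```bash
cat > fit4.py <<'E'
from fit1 import *
CI['wrist']=pickle.load(open('w4.pkl','rb'))
c=lambda x,y:(165+x/5-.4,145+y/5-.4)
W=[('wrist',(-72,74,12),c(32,36)),('wrist',(75,53,38),c(577,130)),('wrist',(75,71,14),c(572,50)),('wrist',(75,-53,38),c(562,505)),('wrist',(126,0,21),c(750,303)),
 ('wrist',(244,49,52),(654/1.5625-.2,276/1.5625-.2)),('wrist',(270,49,52),(682/1.5625-.2,276/1.5625-.2)),('wrist',(280,74,12),(670/1.5625-.2,238/1.5625-.2))]
X=[('wrist',(-52,45,70),c(50,205)),('wrist',(52,45,70),c(492,182)),('wrist',(52,-45,70),c(506,524)),('wrist',(-52,-45,70),c(76,545))]
b,r=fit(W,[.667,-.142,1.633]);print(b);print(np.round(r,1))
x,r=fit(X,[.65,-.14,1.75]);print(x);print(np.round(r,1));print(rel(b,x),x[2]-b[2])
E
python3 fit4.py
```

```text
[ 0.66764995 -0.14257695  1.62865128]
[[-1.7 -0.4]
 [-0.3  0.2]
 [-0.5 -0.6]
 [ 0.7  0.5]
 [-0.3  0.6]
 [-0.5  0.1]
 [ 2.6  0.2]
 [ 1.5 -0.2]]
[ 0.66724953 -0.13966643  1.67441193]
[[-0.6 -0.9]
 [-0.1 -0.1]
 [-0.3  1.1]
 [ 3.3  0.1]]
[0.00292881 0.00023146] 0.04576065235339599
```

```bash
python3 - <<'E'
from fit4 import *
from h import bayf
for z in (0,.02,.04):
  print(z,[np.round(bayf(p)*1000).tolist() for p in unproj('wrist',[(243/1.5625,300/1.5625),(243/1.5625,345/1.5625),(237/1.5625,250/1.5625),(190/1.5625,250/1.5625)],z,CI['wrist'])])
E
python3 -c "
from h import *
plan(-.08,0,.26,0)"
```

```text
[ 0.66764995 -0.14257695  1.62865128]
[[-1.7 -0.4]
 [-0.3  0.2]
 [-0.5 -0.6]
 [ 0.7  0.5]
 [-0.3  0.6]
 [-0.5  0.1]
 [ 2.6  0.2]
 [ 1.5 -0.2]]
[ 0.66724953 -0.13966643  1.67441193]
[[-0.6 -0.9]
 [-0.1 -0.1]
 [-0.3  1.1]
 [ 3.3  0.1]]
[0.00292881 0.00023146] 0.04576065235339599
0 [[-101.0, 14.0], [-106.0, -31.0], [-102.0, 61.0], [-144.0, 61.0]]
0.02 [[-93.0, 20.0], [-98.0, -23.0], [-94.0, 64.0], [-134.0, 64.0]]
0.04 [[-85.0, 26.0], [-90.0, -15.0], [-86.0, 67.0], [-124.0, 67.0]]
t 6.6 F [-0.1  0.   0.3] op 0.0428 tcp bay [43.7 54.6] z 402.4
shift cm (current tool axes) [ -5.42 -12.36  14.26] (final axes) [-12.37   5.46  14.24] turn deg [ 0.18  0.18 89.91]
```

jog_arm:
  steps:
    - [[-1.8,-3.8,0],[0,0,0]]
    - [[-1.8,-3.8,0],[0,0,0]]
    - [[-1.8,-3.8,0],[0,0,0]]
    - [[0,0,2],[0,0,8.5]]
    - [[0,0,2],[0,0,8.5]]
    - [[0,0,2],[0,0,8.5]]
    - [[0,0,2],[0,0,8.5]]
    - [[0,0,1],[0,0,8.5]]

```text
t: 7.4
tool_pos: [0.6673, -0.2234, 0.2905]
tool_rot: [-1.06, -2.939, -0.002]
contact_force: [0.8, -0.2, -0.4]
opening: 0.0428
```

jog_arm:
  steps:
    - [[0,0,0],[0,0,8.5]]
    - [[0,0,0],[0,0,8.5]]
    - [[0,0,0],[0,0,8.5]]
    - [[0,0,0],[0,0,8.5]]
    - [[0,0,0],[0,0,8.5]]
    - [[0,0,0],[0,0,0]]
    - [[0,0,0],[0,0,0]]

```text
t: 8.1
tool_pos: [0.6583, -0.2276, 0.2661]
tool_rot: [-2.041, -2.326, 0.024]
contact_force: [-0.6, 0.3, -0.1]
opening: 0.043
```

```bash
python3 -c "
from h import *
plan(-.072,0,.27,0)"
```

```text
t 8.1 F [-0.6  0.3 -0.1] op 0.043 tcp bay [-84.4  14.6] z 266.1
shift cm (current tool axes) [ 1.14  1.53 -0.43] (final axes) [ 1.24  1.46 -0.39] turn deg [-2.49 -1.36  3.99]
```

jog_arm:
  steps:
    - [[1.1,1.5,-0.4],[-2.5,-1.4,4.0]]
    - [[0,0,0],[0,0,0]]
    - [[0,0,0],[0,0,0]]

```text
t: 8.4
tool_pos: [0.6705, -0.2158, 0.2663]
tool_rot: [-2.147, -2.289, 0.004]
contact_force: [-0.1, -0.4, -0.9]
opening: 0.0429
```

```bash
python3 -c "
from h import *
plan(-.072,0,.25,0)"
```

```text
t 8.4 F [-0.1 -0.4 -0.9] op 0.0429 tcp bay [-73.3   1.7] z 266.3
shift cm (current tool axes) [0.13 0.18 1.63] (final axes) [0.13 0.17 1.63] turn deg [-0.24 -0.04  0.22]
```

jog_arm:
  steps:
    - [[0.1,0.2,1.6],[-0.2,0,0.2]]
    - [[0,0,0],[0,0,0]]
    - [[0,0,1.5],[0,0,0]]
    - [[0,0,0],[0,0,0]]

```text
t: 8.8
tool_pos: [0.671, -0.2155, 0.2309]
tool_rot: [-2.147, -2.287, 0.003]
contact_force: [-0.4, 0.1, -0.8]
opening: 0.0429
```

Run:
```python
from h import *
plan(-.072,0,.202,0)
for n in ('wrist','side'): save(n,n+'5.png')
a=cv2.imread('pics/wrist5.png');b=cv2.imread('pics/side5.png')[130:280,200:400]
cv2.imwrite('pics/m5.png',np.hstack([cv2.resize(a,(400,300)),cv2.resize(b,(400,300),interpolation=cv2.INTER_CUBIC)]))
```

```text
t 8.8 F [-0.4  0.1 -0.8] op 0.0429 tcp bay [-73.1   1.2] z 230.9
shift cm (current tool axes) [0.1  0.13 2.89] (final axes) [0.11 0.12 2.89] turn deg [-0.26 -0.12  0.17]
```

View pics/m5.png

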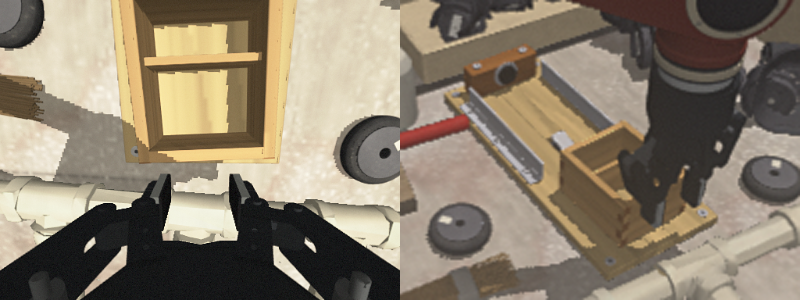

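The fingertips hang between the box's rear wall (wrist picture row ~155) and the white pipe (row ~190), clear of both. Descending.

jog_arm:
  steps:
    - [[0,0.1,1.4],[-0.2,0,0.2]]
    - [[0,0,0],[0,0,0]]
    - [[0,0,1.4],[0,0,0]]
    - [[0,0,0],[0,0,0]]

```text
t: 9.3
tool_pos: [0.6738, -0.2161, 0.205]
tool_rot: [2.151, 2.283, 0.005]
contact_force: [-0.8, 0.0, -0.0]
opening: 0.0429
```

Run:
```python
from h import *
plan(-.06,0,.202,0)
```

```text
t 9.3 F [-0.8  0.  -0. ] op 0.0429 tcp bay [-73.9  -1.6] z 205.0
shift cm (current tool axes) [ 1.39 -0.16  0.3 ] (final axes) [ 1.39 -0.16  0.3 ] turn deg [ 0.33  0.07 -0.04]
```

jog_arm:
  steps:
    - [[0.4,-0.15,0.2],[0.3,0,0]]
    - [[0.4,0,0],[0,0,0]]
    - [[0.3,0,0],[0,0,0]]
    - [[0.2,0,0],[0,0,0]]
    - [[0.2,0,0],[0,0,0]]
    - [[0,0,0],[0,0,0]]

```text
t: 9.9
tool_pos: [0.6714, -0.2, 0.2033]
tool_rot: [2.152, 2.286, -0.002]
contact_force: [-0.1, 0.1, -0.2]
opening: 0.0428
```

Run:
```python
from h import *
plan(-.045,0,.202,0)
ci,_=save('wrist','wrist6.png'); import pickle; pickle.dump(ci,open('w6.pkl','wb'))
a=cv2.imread('pics/wrist6.png'); cv2.imwrite('pics/wrist6b.png',cv2.resize(a,(800,600),interpolation=cv2.INTER_CUBIC))
```

```text
t 9.9 F [-0.1  0.1 -0.2] op 0.0428 tcp bay [-57.7  -0.1] z 203.3
shift cm (current tool axes) [ 1.27 -0.01  0.13] (final axes) [ 1.27 -0.01  0.13] turn deg [ 0.04  0.15 -0.01]
```

View pics/wrist6b.png

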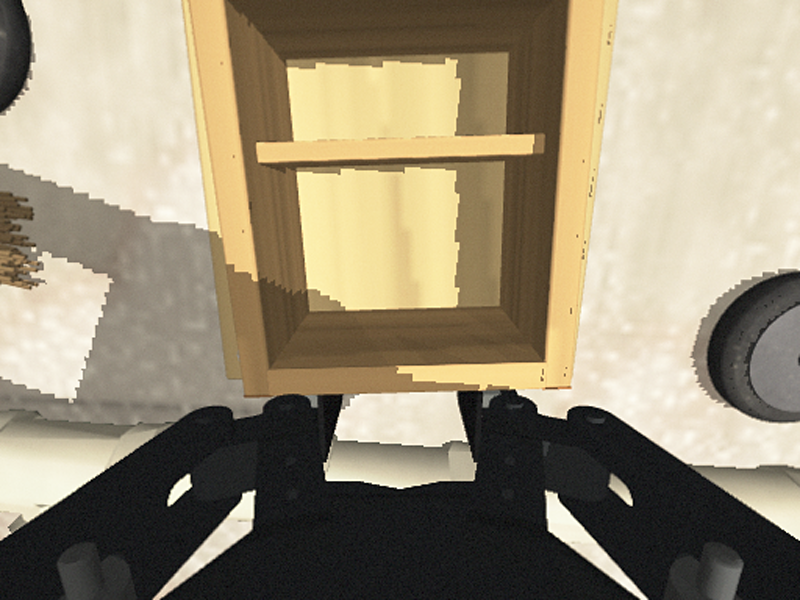

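The rear wall (245,396)-(572,388) is slanted about 0.024 rad, so it is already partly straightened by the near finger. I'll keep pushing slowly.

jog_arm:
  steps:
    - [[0.3,0,0.1],[0,0.1,0]]
    - [[0.3,0,0],[0,0,0]]
    - [[0.3,0,0],[0,0,0]]
    - [[0.2,0,0],[0,0,0]]
    - [[0,0,0],[0,0,0]]

```text
t: 10.45
tool_pos: [0.6711, -0.1892, 0.2034]
tool_rot: [2.151, 2.284, -0.0]
contact_force: [-0.0, -1.4, 0.6]
opening: 0.0425
```

Run:
```python
from h import *
plan(-.045,0,.202,0)
ci,_=save('wrist','wrist7.png'); import pickle; pickle.dump(ci,open('w7.pkl','wb'))
a=cv2.imread('pics/wrist7.png'); cv2.imwrite('pics/wrist7b.png',cv2.resize(a,(800,600),interpolation=cv2.INTER_CUBIC))
for n in ('scene','side'):save(n,n+'7.png')
```

```text
t 10.45 F [-0.  -1.4  0.6] op 0.0425 tcp bay [-46.8  -0.4] z 203.4
shift cm (current tool axes) [ 0.18 -0.04  0.14] (final axes) [ 0.18 -0.04  0.14] turn deg [ 0.14  0.17 -0.04]
```

View pics/wrist7b.png

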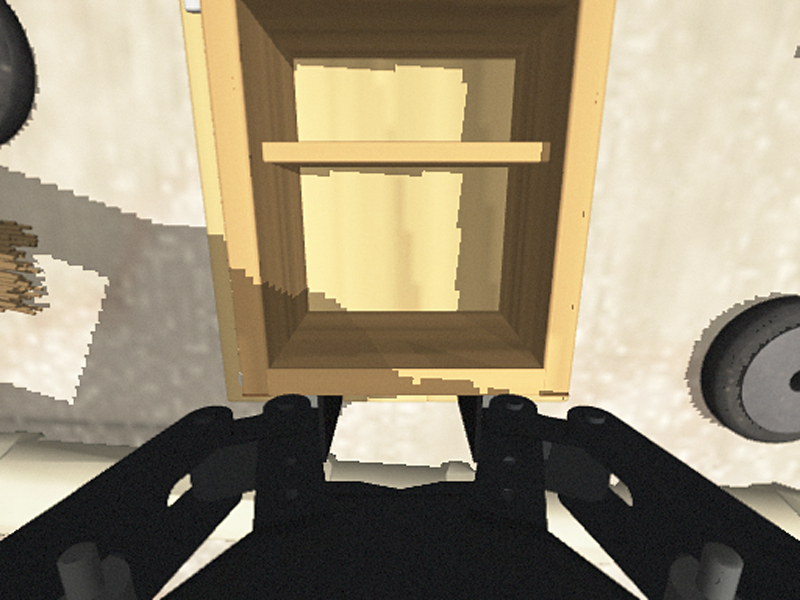

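Now the rear wall is flush, running (240,396)-(570,395). I'll check lateral position from this view.

```bash
cat > lat.py <<'E'
from h import *
import pickle,sys
def lat(f,L):
    ci=pickle.load(open(f,'rb'))
    for q in L:
        p=unproj('wrist',[(q[0]/1.5625-.2,q[1]/1.5625-.2)],q[2],ci)[0]; print(q,np.round(bayf(p)*1000,1))
E
python3 - <<'E'
from lat import *
lat('w7.pkl',[(240,396,.07),(571,395,.07),(203,3,.07),(616,3,.07),(263,152,.07),(549,152,.07),(228,402,.012),(184,12,.012)])
E
python3 - <<'E'
import cv2
import numpy as np
a=cv2.imread('pics/side7.png')[140:275,210:370]; cv2.imwrite('pics/side7c.png',cv2.resize(a,(640,540),interpolation=cv2.INTER_CUBIC))
a=cv2.imread('pics/scene7.png')[130:250,150:345]; cv2.imwrite('pics/scene7c.png',cv2.resize(a,(780,480),interpolation=cv2.INTER_CUBIC))
E
```

```text
(240, 396, 0.07) [-35.2  42.3]
(571, 395, 0.07) [-35.  -47.8]
(203, 3, 0.07) [57.7 40.6]
(616, 3, 0.07) [ 57.7 -47.2]
(263, 152, 0.07) [27.6 30.5]
(549, 152, 0.07) [ 27.6 -35.7]
(228, 402, 0.012) [-70.4  72.5]
(184, 12, 0.012) [75.8 71.1]
```

View pics/scene7c.png

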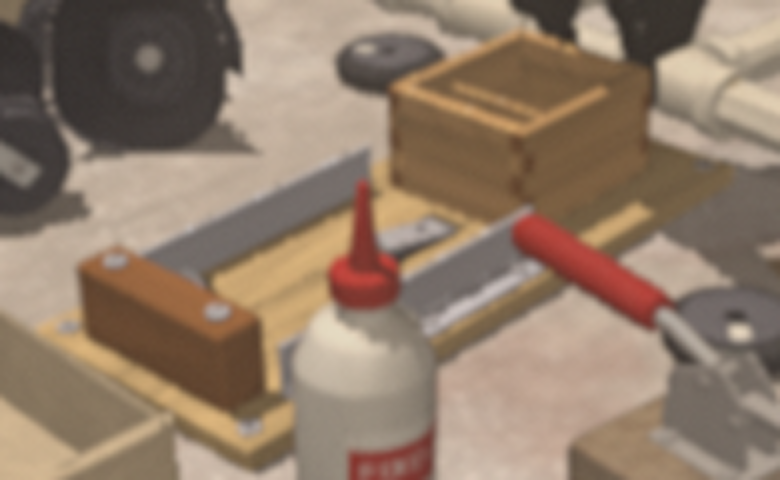

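View pics/side7c.png

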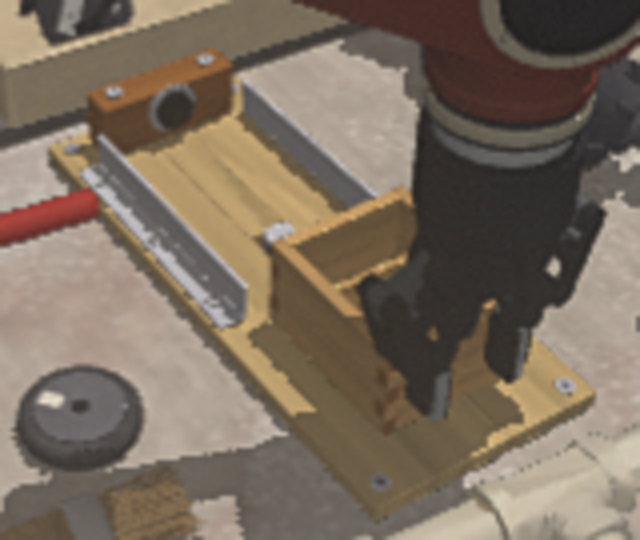

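Measured against the board edge, the box is about 1 mm off centre and straight within 0.01 rad, so I'm pushing into the lane.

jog_arm:
  steps:
    - [[0.4,0,0.1],[0.1,0.1,0]]
    - [[0.4,0,0],[0,0,0]]
    - [[0.4,0,0],[0,0,0]]
    - [[0.4,0,0],[0,0,0]]
    - [[0.4,0,0],[0,0,0]]
    - [[0.4,0,0],[0,0,0]]
    - [[0,0,0],[0,0,0]]

```text
t: 11.3
tool_pos: [0.6699, -0.1642, 0.2032]
tool_rot: [2.152, 2.283, -0.001]
contact_force: [0.2, -1.3, 0.6]
opening: 0.0425
```

Run:
```python
from h import *
plan(.04,0,.202,0)
ci,_=save('wrist','wrist8.png'); import pickle; pickle.dump(ci,open('w8.pkl','wb'))
a=cv2.imread('pics/wrist8.png'); cv2.imwrite('pics/wrist8b.png',cv2.resize(a,(800,600),interpolation=cv2.INTER_CUBIC))
```

```text
t 11.3 F [ 0.2 -1.3  0.6] op 0.0425 tcp bay [-21.8  -0.8] z 203.2
shift cm (current tool axes) [ 6.18 -0.09  0.09] (final axes) [ 6.18 -0.08  0.12] turn deg [ 0.14  0.19 -0.07]
```

View pics/wrist8b.png

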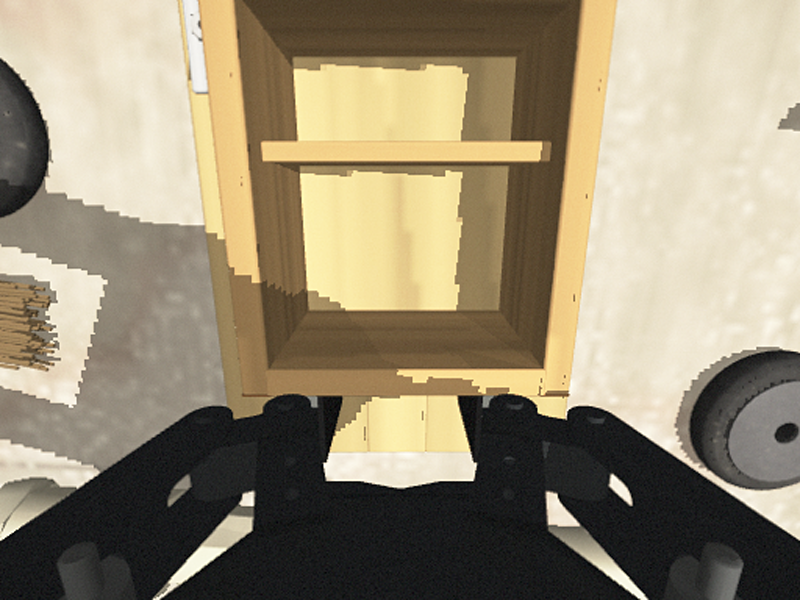

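Run:
```python
from lat import *
lat('w8.pkl',[(241,396,.07),(570,395,.07),(208,3,.07),(616,3,.07),(227,402,.012),(180,5,.012),(368,430,.012),(426,430,.012),(432,451,.012)])
```

```text
(241, 396, 0.07) [-10.   41.5]
(570, 395, 0.07) [ -9.9 -47.8]
(208, 3, 0.07) [82.6 39. ]
(616, 3, 0.07) [ 82.6 -47.5]
(227, 402, 0.012) [-45.2  72.4]
(180, 5, 0.012) [102.8  71.5]
(368, 430, 0.012) [-59.   12.2]
(426, 430, 0.012) [-59.  -13.2]
(432, 451, 0.012) [-69.7 -16. ]
```

The board seams between the fingers, (368,430) and (426,430), centre at y≈-0.5, and the box sits about 1.5-2 mm to the far side with a 6 mm margin. I'll push on with a slight lateral drift back.

jog_arm:
  steps:
    - [[0.5,-0.05,0.1],[0.1,0.2,-0.1]]
    - [[0.5,-0.05,0],[0,0,0]]
    - [[0.5,-0.05,0],[0,0,0]]
    - [[0.5,-0.05,0],[0,0,0]]
    - [[0.5,-0.05,0],[0,0,0]]
    - [[0.5,-0.05,0],[0,0,0]]
    - [[0.5,0,0],[0,0,0]]
    - [[0,0,0],[0,0,0]]

```text
t: 12.15
tool_pos: [0.6647, -0.1265, 0.2028]
tool_rot: [2.152, 2.287, 0.003]
contact_force: [0.8, -0.6, 0.3]
opening: 0.0424
```

Run:
```python
from h import *
plan(.04,0,.202,0)
ci,_=save('wrist','wrist9.png'); import pickle; pickle.dump(ci,open('w9.pkl','wb'))
a=cv2.imread('pics/wrist9.png'); cv2.imwrite('pics/wrist9b.png',cv2.resize(a,(800,600),interpolation=cv2.INTER_CUBIC))
```

```text
t 12.15 F [ 0.8 -0.6  0.3] op 0.0424 tcp bay [16.2  2.1] z 202.8
shift cm (current tool axes) [2.38 0.21 0.08] (final axes) [2.38 0.21 0.08] turn deg [ 0.12 -0.01  0.03]
```

View pics/wrist9b.png

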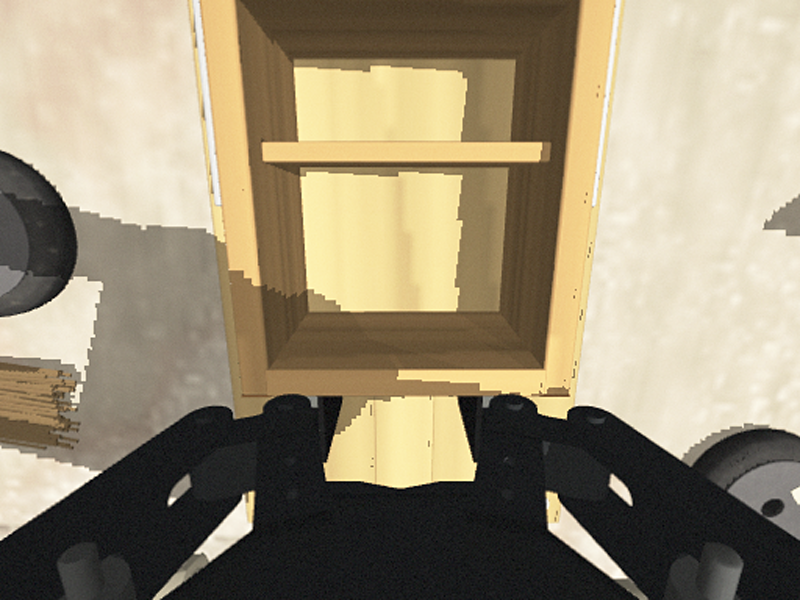

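Run:
```python
from lat import *
lat('w9.pkl',[(241,396,.07),(570,395,.07),(237,4,.07),(582,4,.07),(233,402,.012),(573,402,.012),(189,5,.012),(624,5,.012),(373,440,.012),(432,440,.012)])
```

```text
(241, 396, 0.07) [28.5 44.4]
(570, 395, 0.07) [ 28.8 -44.7]
(237, 4, 0.07) [120.8  36. ]
(582, 4, 0.07) [120.9 -37.2]
(233, 402, 0.012) [-6.4 72.7]
(573, 402, 0.012) [ -6.5 -73. ]
(189, 5, 0.012) [141.4  71.8]
(624, 5, 0.012) [141.6 -73.6]
(373, 440, 0.012) [-25.1  13.1]
(432, 440, 0.012) [-25.1 -12.9]
```

The box is centred in the lane, with rear corners at y=+44.4/-44.7 and equal board margins either side. Continuing.

jog_arm:
  steps:
    - [[0.5,0,0.05],[0.1,0,0]]
    - [[0.5,0,0],[0,0,0]]
    - [[0.5,0,0],[0,0,0]]
    - [[0.5,0,0],[0,0,0]]
    - [[0.5,0,0],[0,0,0]]
    - [[0.5,0,0],[0,0,0]]
    - [[0.5,0,0],[0,0,0]]
    - [[0,0,0],[0,0,0]]

```text
t: 13.0
tool_pos: [0.6626, -0.0891, 0.2028]
tool_rot: [2.153, 2.287, 0.0]
contact_force: [0.3, -1.0, 2.2]
opening: 0.0427
```

Run:
```python
from h import *
plan(.117,0.0015,.202,0)
ci,_=save('wrist','wrist10.png'); import pickle; pickle.dump(ci,open('w10.pkl','wb'))
a=cv2.imread('pics/wrist10.png'); cv2.imwrite('pics/wrist10b.png',cv2.resize(a,(800,600),interpolation=cv2.INTER_CUBIC))
```

```text
t 13.0 F [ 0.3 -1.   2.2] op 0.0427 tcp bay [53.6  2. ] z 202.8
shift cm (current tool axes) [6.34 0.05 0.07] (final axes) [6.34 0.05 0.08] turn deg [ 0.05  0.03 -0.  ]
```

View pics/wrist10b.png

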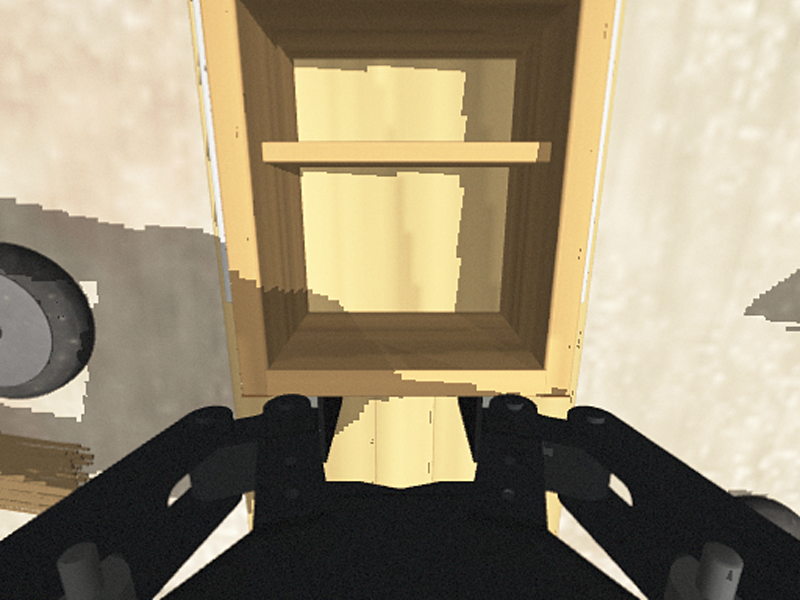

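Still centred and square, with rails visible evenly at (205,100) and (607,100). Continuing.

jog_arm:
  steps:
    - [[0.5,0.03,0.05],[0,0,0]]
    - [[0.5,0,0],[0,0,0]]
    - [[0.5,0,0],[0,0,0]]
    - [[0.5,0,0],[0,0,0]]
    - [[0.5,0,0],[0,0,0]]
    - [[0.5,0,0],[0,0,0]]
    - [[0.5,0,0],[0,0,0]]
    - [[0,0,0],[0,0,0]]

```text
t: 13.85
tool_pos: [0.6608, -0.0518, 0.2027]
tool_rot: [2.152, 2.286, -0.0]
contact_force: [-0.2, -1.9, 2.6]
opening: 0.0425
```

Run:
```python
from h import *
plan(.117,0.0015,.202,0)
ci,_=save('wrist','wrist11.png'); import pickle; pickle.dump(ci,open('w11.pkl','wb'))
a=cv2.imread('pics/wrist11.png'); cv2.imwrite('pics/wrist11b.png',cv2.resize(a,(800,600),interpolation=cv2.INTER_CUBIC))
```

```text
t 13.85 F [-0.2 -1.9  2.6] op 0.0425 tcp bay [90.9  1.5] z 202.7
shift cm (current tool axes) [ 2.61 -0.    0.07] (final axes) [ 2.61 -0.    0.07] turn deg [ 0.08  0.08 -0.02]
```

View pics/wrist11b.png

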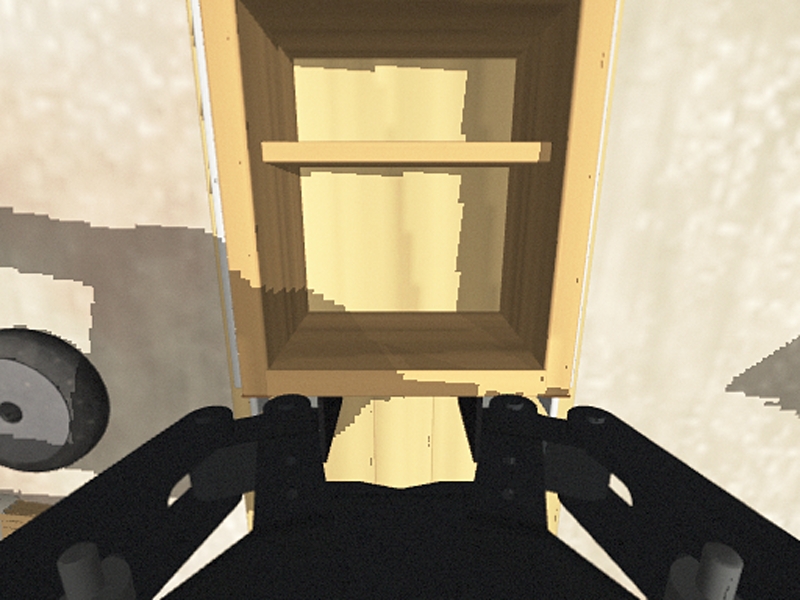

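jog_arm:
  steps:
    - [[0.5,0,0.05],[0,0,0]]
    - [[0.5,0,0],[0,0,0]]
    - [[0.5,0,0],[0,0,0]]
    - [[0.4,0,0],[0,0,0]]
    - [[0.3,0,0],[0,0,0]]
    - [[0,0,0],[0,0,0]]

```text
t: 14.5
tool_pos: [0.6597, -0.0287, 0.2027]
tool_rot: [2.152, 2.284, -0.0]
contact_force: [0.1, -2.3, 3.5]
opening: 0.0427
```

Run:
```python
from h import *
plan(.117,0.0015,.202,0)
ci,_=save('wrist','wrist12.png'); import pickle; pickle.dump(ci,open('w12.pkl','wb'))
a=cv2.imread('pics/wrist12.png'); cv2.imwrite('pics/wrist12b.png',cv2.resize(a,(800,600),interpolation=cv2.INTER_CUBIC))
```

```text
t 14.5 F [ 0.1 -2.3  3.5] op 0.0427 tcp bay [114.1   1.2] z 202.7
shift cm (current tool axes) [ 0.29 -0.03  0.07] (final axes) [ 0.29 -0.03  0.07] turn deg [ 0.11  0.14 -0.05]
```

View pics/wrist12b.png

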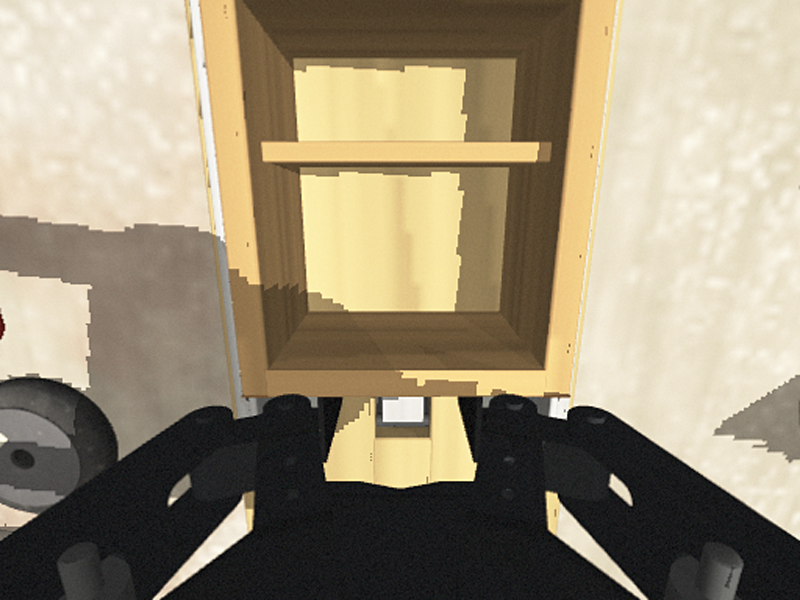

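The catch's low end shows behind the box at (403,410), and the rear face is at about x=126. About 3 mm more.

jog_arm:
  steps:
    - [[0.2,0,0.05],[0,0,0]]
    - [[0.15,0,0],[0,0,0]]
    - [[0,0,0],[0,0,0]]

```text
t: 14.85
tool_pos: [0.6597, -0.0256, 0.2027]
tool_rot: [2.152, 2.283, -0.001]
contact_force: [0.2, -1.6, 3.6]
opening: 0.0426
```

Run:
```python
from h import *
plan(.117,0.0015,.202,0)
ci,_=save('wrist','wrist13.png'); import pickle; pickle.dump(ci,open('w13.pkl','wb'))
save('side','side13.png')
a=cv2.imread('pics/wrist13.png')[190:320,150:370]; cv2.imwrite('pics/wrist13b.png',cv2.resize(a,(792,468),interpolation=cv2.INTER_CUBIC))
```

```text
t 14.85 F [ 0.2 -1.6  3.6] op 0.0426 tcp bay [117.2   1.1] z 202.7
shift cm (current tool axes) [-0.02 -0.04  0.07] (final axes) [-0.02 -0.04  0.07] turn deg [ 0.14  0.18 -0.07]
```

View pics/wrist13b.png

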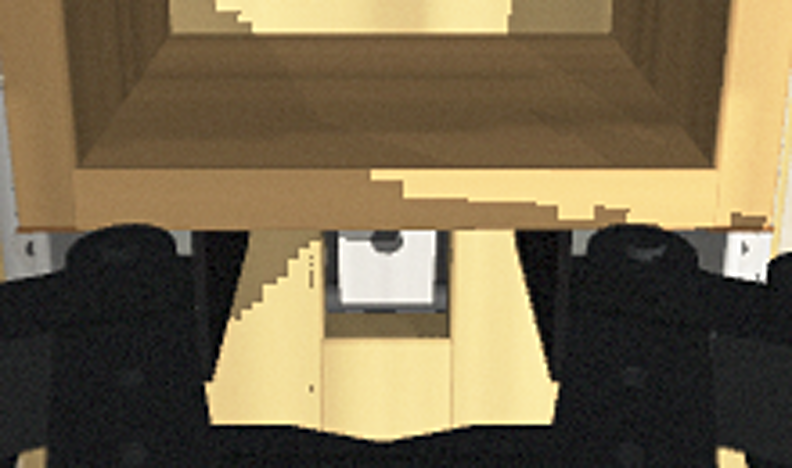

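jog_arm:
  steps:
    - [[0.1,0,0],[0,0,0]]
    - [[0,0,0],[0,0,0]]

```text
t: 15.15
tool_pos: [0.6596, -0.0247, 0.2027]
tool_rot: [2.152, 2.283, -0.001]
contact_force: [-0.4, -1.3, 3.3]
opening: 0.0425
```

jog_arm:
  steps:
    - [[-1,0,0],[0,0,0]]
    - [[-2,0,0],[0,0,0]]
    - [[-2,0,0],[0,0,0]]
    - [[-2,0,0],[0,0,0]]
    - [[0,0,0],[0,0,0]]
    - [[0,0,0],[0,0,0]]

```text
t: 15.75
tool_pos: [0.6609, -0.0951, 0.1964]
tool_rot: [-2.147, -2.28, 0.002]
contact_force: [0.3, 0.4, -0.6]
opening: 0.0427
```

Run:
```python
from h import *
plan(.117,0.0015,.202,0)
ci,_=save('wrist','wrist14.png'); import pickle; pickle.dump(ci,open('w14.pkl','wb'))
a=cv2.imread('pics/wrist14.png'); cv2.imwrite('pics/wrist14b.png',cv2.resize(a,(800,600),interpolation=cv2.INTER_CUBIC))
save('side','side14.png')
a=cv2.imread('pics/side14.png')[140:275,210:370]; cv2.imwrite('pics/side14c.png',cv2.resize(a,(640,540),interpolation=cv2.INTER_CUBIC))
```

```text
t 15.75 F [ 0.3  0.4 -0.6] op 0.0427 tcp bay [47.7  4. ] z 196.4
shift cm (current tool axes) [ 6.94  0.24 -0.52] (final axes) [ 6.93  0.25 -0.56] turn deg [-0.43 -0.38 -0.03]
```

View pics/wrist14b.png

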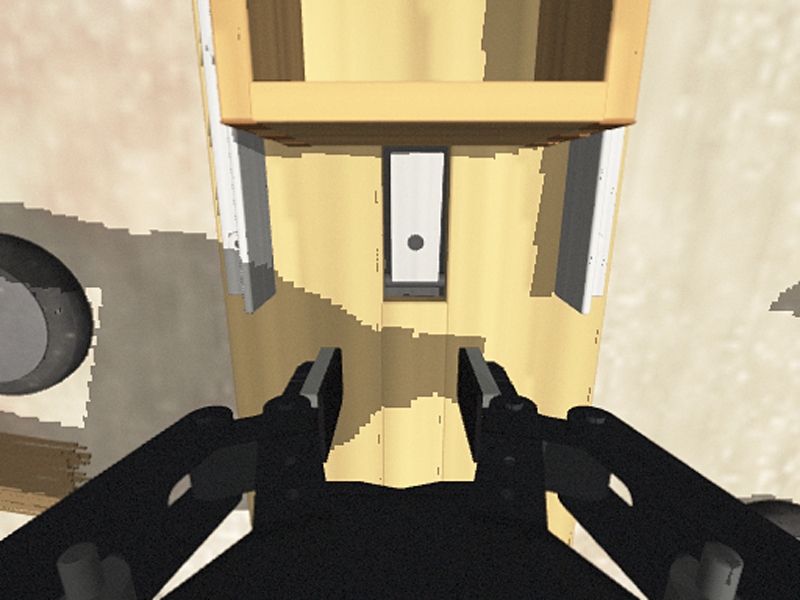

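View pics/side14c.png

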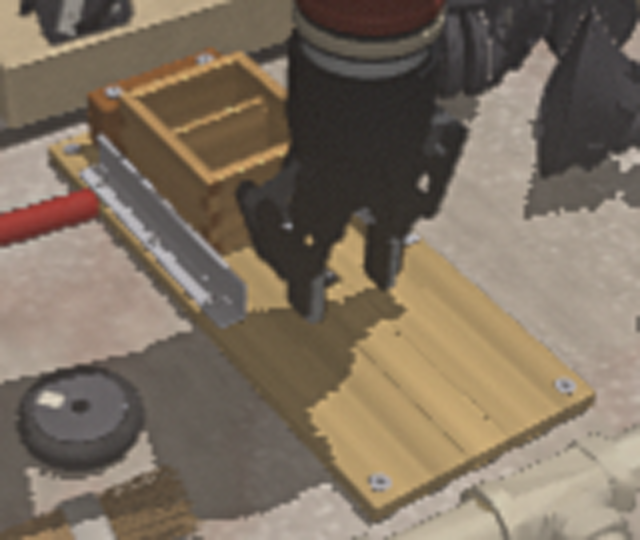

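The box looks straight and central in the lane, with the rear wall at row 120 and the tongue fully visible at (415,152-282). I'll compare up versus flush by projection.

```bash
python3 - <<'E'
from lat import *
ci=pickle.load(open('w14.pkl','rb'))
for nm,zt in (('up',.021),('flush',.012)):
    P=[[*toworld((.126,y)),zt] for y in(.009,-.009)]+[[*toworld((.079,y)),.012] for y in(.009,-.009)]
    print(nm,np.round((proj('wrist',P,ci)+.2)*1.5625,1).tolist())
lat('w14.pkl',[(222,125,.07),(637,121,.07),(415,148,.012),(246,310,.038),(589,313,.038),(219,0,.07),(649,0,.07),(238,400,.012),(596,400,.012),(199,5,.012)])
E
python3 - <<'E'
import cv2
a=cv2.imread('pics/wrist14.png')[60:200,130:420]; cv2.imwrite('pics/wrist14c.png',cv2.resize(a[10:140,95:180],(523,800)[:2] if 0 else (392,600),interpolation=cv2.INTER_CUBIC))
E
```

```text
up [[387.4, 153.6], [442.1, 153.6], [389.2, 286.0], [436.7, 286.1]]
flush [[388.3, 155.4], [439.8, 155.4], [389.2, 286.0], [436.7, 286.1]]
(222, 125, 0.07) [128.5  42.6]
(637, 121, 0.07) [129.3 -45.9]
(415, 148, 0.012) [128.5  -0.3]
(246, 310, 0.038) [77.3 54.1]
(589, 313, 0.038) [ 76.6 -55.7]
(219, 0, 0.07) [151.9  40.7]
(649, 0, 0.07) [151.7 -45. ]
(238, 400, 0.012) [30.6 71.5]
(596, 400, 0.012) [ 31.3 -75.1]
(199, 5, 0.012) [172.3  69.9]
```

View pics/wrist14c.png

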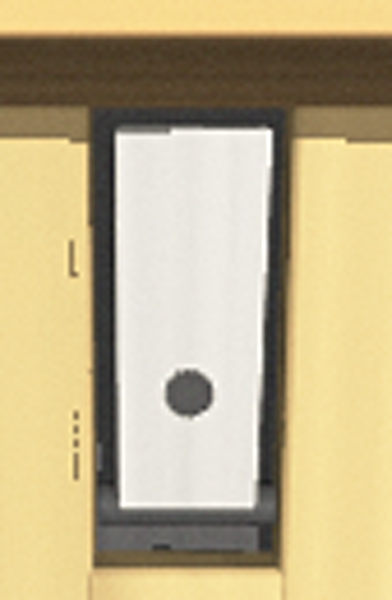

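The wall's foot sits about 3 mm past the tongue's tip, putting the centre at about x=181, and the tongue widens toward its tip as an up one should. I'll raise the arm clear for a side-on check.

jog_arm:
  steps:
    - [[-1,0,-1],[0,0,0]]
    - [[-2,0,-3],[0,0,0]]
    - [[-3,0,-4],[0,0,0]]
    - [[-3,0,-4],[0,0,0]]
    - [[-3,0,-4],[0,0,0]]
    - [[-3,0,-4],[0,0,0]]
    - [[0,0,0],[0,0,0]]
    - [[0,0,0],[0,0,0]]

```text
t: 16.65
tool_pos: [0.672, -0.2462, 0.4036]
tool_rot: [-2.137, -2.29, 0.005]
contact_force: [-1.0, -0.2, -0.9]
opening: 0.0428
```

Run:
```python
from h import *
plan(.117,0.0015,.202,0)
for n in('side','scene','wrist'):save(n,n+'15.png')
a=cv2.imread('pics/side15.png')[150:240,215:325]; cv2.imwrite('pics/side15c.png',cv2.resize(a,(733,600),interpolation=cv2.INTER_CUBIC))
a=cv2.imread('pics/scene15.png')[130:250,150:345]; cv2.imwrite('pics/scene15c.png',cv2.resize(a,(780,480),interpolation=cv2.INTER_CUBIC))
for nm,zt in (('up',.021),('flush',.012)):
    P=[[*toworld((.126,y)),zt] for y in(.009,-.009)]+[[*toworld((.079,y)),.012] for y in(.009,-.009)]
    print(nm,np.round((proj('side',P)-[215,150]+.4)*6.66,1).tolist(),np.round((proj('scene',P)-[150,130]+.4)*4,1).tolist())
```

```text
t 16.65 F [-1.  -0.2 -0.9] op 0.0428 tcp bay [-103.8    2.1] z 403.6
shift cm (current tool axes) [21.98  0.43 20.27] (final axes) [22.08  0.06 20.16] turn deg [-0.52 -0.28  0.49]
up [[402.3, 314.8], [443.6, 297.2], [477.4, 408.3], [519.4, 389.5]] [[391.6, 249.3], [364.8, 237.7], [456.6, 230.8], [430.1, 219.8]]
flush [[401.9, 333.7], [443.0, 316.1], [477.4, 408.3], [519.4, 389.5]] [[392.1, 265.6], [365.4, 253.8], [456.6, 230.8], [430.1, 219.8]]
```

View pics/side15c.png

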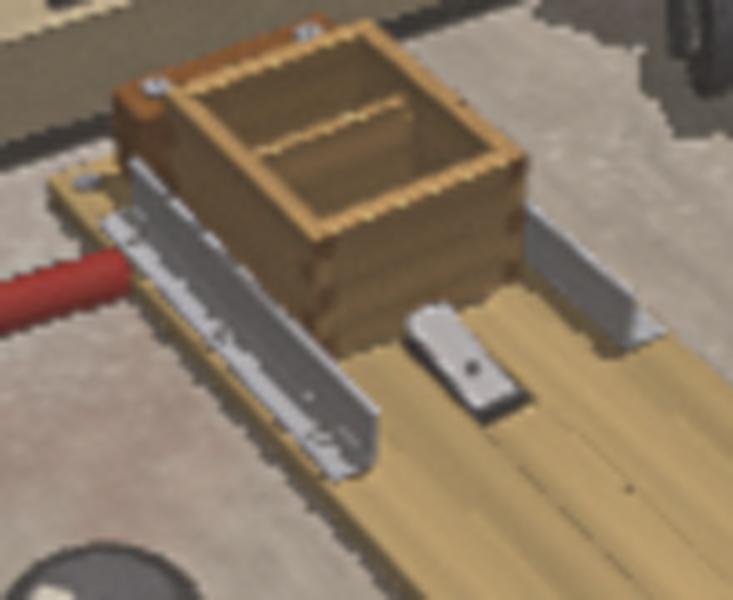

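View pics/scene15c.png

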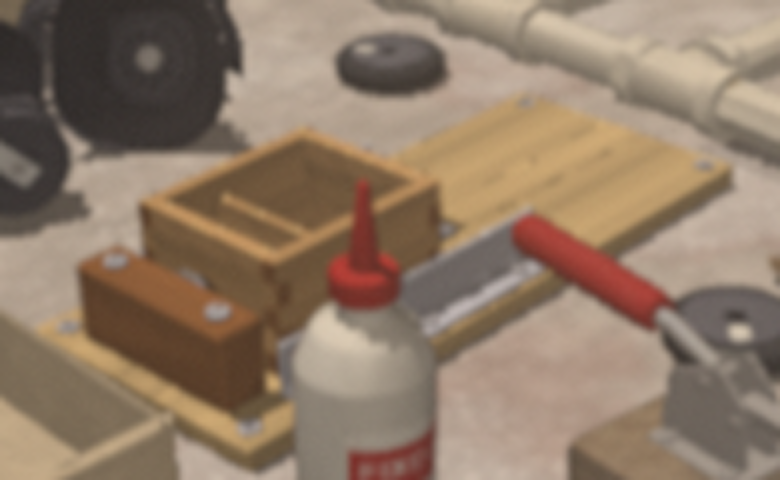

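View pics/wrist15.png

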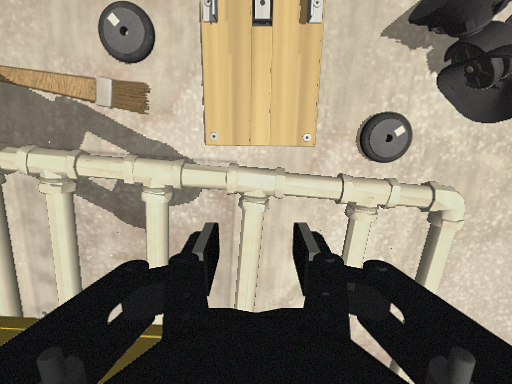

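Run:
```python
from fit0 import *
S=lambda x,y:(215+x/6.66-.4,150+y/6.66-.4)
L=[('side',(-52,45,70),S(320,238)),('side',(-52,-45,70),S(526,156)),('side',(52,-45,70),S(366,20)),('side',(52,45,70),S(172,92)),
('scene',(52,-45,70),C(143,205)),('scene',(52,45,70),C(275,264)),('scene',(-52,45,70),C(440,185)),('scene',(-52,-45,70),C(307,130))]
b=np.array([.6675,-.1425,1.6305])
x,r=fit(L,[.66,.04,1.63]);print(rel(b,x)*1000,x[2]-b[2]);print(np.round(r,1).tolist())
```

```text
[179.76781613  -0.65856649] -0.004640804311183633
[[-0.8, 0.3], [0.4, -0.3], [0.4, -0.6], [-1.2, -0.3], [-0.6, -0.9], [0.3, 0.4], [0.6, -0.8], [-0.2, -0.7]]
```

All checks agree: the box is at about x=180-181 and y≈0, its yaw is near 0, and the catch is up. Handing in.

```bash
python3 -c "
from station import ctrl
print(ctrl.finish_job())"
```

```text
the job is handed in; nothing more can be done
None
```

The box is home in the curing bay with the catch up behind it, and I handed the job in at about 17 s of the 67 s allowed. `finish_job` gives no verdict, so this rests on my own camera checks.

**What I did:** I squared and centred the box by pushing its near wall with two half-open fingertips. Then I pushed it from behind down the lane, over the catch, correcting the sideways position along the way. Afterwards I backed off and raised the arm clear.

**Last checks:**
- **Position along the lane:** The side and scene cameras put the box centre at x ≈ 180 mm and the wrist camera at about 181. Both are in the allowed 176–188, and the 1 mm difference is within the calibration.
- **Sideways and turn:** The box is about 0.7 mm off the centre line and turned by less than 0.01 rad.
- **Catch:** In the side view the tongue's tip matches the "up" position, not the flush one. The wrist view alone could not settle this. I saw the box pass over the catch, but I never read the joint value.
- **Forces:** The force readings I took between moves stayed under about 5 N in total.
- **Rails and other objects:** I saw no contact with the rails. The bottle and wheels look unmoved in the last pictures, but I did not measure them.

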